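# Regrip a torch on a sloping rest and stand it on its charger

### The arm

A 7-joint arm with a two-finger parallel gripper is mounted at the origin on a cart in front of the work surface, level with it; the furniture and walls round the work are solid. World frame = base frame: x ahead of the robot, y to its left, z up, the work surface at z = 0. Lengths are in m, angles in rad, forces in N, time in s.
With the tool pointing down it reaches from about 0.425 to 0.875 m from the base axis. Payload 4.7 kg.
Tool frame: the origin (TCP) lies midway between the tips of the shut fingers; the grasp point (between the pads) lies 19 mm behind it; x points along the fingers, z is the direction in which the jaws open and shut, and the axes are right-handed (so a half turn about x gives the same grasp; the last joint's range is limited). The gripper opens to 87 mm and grips with 3 to 60 N. Pads are 19 mm wide; open, the fingers measure 117 mm over their backs; the gripper's body (75 mm by 190 mm) begins 51 mm behind the grasp point.
Start: joints at [1.282, 0.321, -0.07, 1.45, 0.023, 1.371, -0.057], TCP at [0.194, -0.62, 0.223] pointing down, gripper open.
Joint ranges: [-2.86, 2.86], [-0.3, 2.09], [-1.38, 1.24], [0.06, 2.45], [-1.56, 4.7], [0.09, 2.05], [-2.69, 2.69]. Speed limits (rad/s): [2.57, 2.57, 3.14, 3.14, 3.14, 3.14, 3.14].

### API

Orientations are given as a rotation vector (axis times angle).
In Python, from bench import ctrl, vision, close_job gives the robot as it stands. The module is installed in compiled form; this text tells all that it offers.
- The arm moves only by the tool servo_tool, never from a script. Its argument "commands" is a list that holds one entry, the list of rows, each a list of 7 numbers: the turn, a rotation vector about the tool's x, y, z in degrees, then the shift along the tool's x, y, z in mm, then the finger opening in mm, from 0 to 87. In form: [[[wx, wy, wz, x, y, z, grip], ...]]. A call has 1 to 5 rows; each row is the pose to reach, as a shift and turn from the pose commanded when the call began, along the tool's axes at that moment; what a row does not reach only later rows make up. A row lasts 1/8 s, in which the tool goes at most 62.5 mm and 10.7 degrees, less where a joint would pass 70% of its speed; a pose out of reach is approached as far as the arm can. A call with a gripper value outside its range is refused whole. The fingers move at their own pace and stop on an object; "newtons" is the grip in N (left out, the last holds). Time passes only in rows, so rows that repeat a pose let the fingers close. It gives the time, the measured TCP pose, the force and the opening at its end, in the units of the state.
- ctrl.get_state(): the state, without advancing time (a new reading comes with each control period).
- vision.get_image(name): name is "side" or "top" or "wrist"; returns the picture (480x640x3 uint8, red, green, blue); there is no depth.
- vision.camera_info(name): a dict with "fov_y" (degrees; the focal length in pixels is half the picture's height over the tangent of half this angle, whatever the lens; pixels are square), "cx", "cy" (the principal point, pixels), "pose" (4x4, takes a point from camera to world coordinates). Camera axes: x right, y down, z forward; pixel columns grow to the right and rows downward; lengths in m; the calibration is good to about 2 mm. A picture is of the moment at which its call begins: read the wrist's pose just before it. camera_info takes no time and is no camera call; for the wrist camera it gives the pose at the moment of the call.
- close_job(): hands the job in, once; it reports no verdict.
The state is a dict: "time": time; "joint_positions": joint angles; "qd": joint speeds; "joint_torque": joint torques, N m; "position": TCP position; "tool_rot": TCP orientation; "ft_force": force on the tool from outside, world axes, zero at the start; "torque": the same for the moment, N m; "grip_width": opening from 0.0 (shut) to 1.0 (fully open).
Only numpy, scipy, OpenCV 4.12 (cv2) and the standard library are available. Lean on these libraries where they do the work, as an engineer would, in place of code of your own. Each camera call takes 0.05 s, during which the arm holds its last target. There are 200 camera calls.

### The job

Take the inspection torch that lies on the bench and lay it in the sloping rest, lens end up and tail against the end stop, and let go of it there. Then grip it again at the new angle and stand it upright on its tail, lens up, on the charging pad with its tail inside the green disc, and let go. Leave the cup and the two bottles where they stand.

Things in the scene. Friction and masses are not known exactly. Their poses are not given: they have to be found in the camera images.
- torch: Torch 170 mm long, 0.14 kg, blue ribbed barrel 28 mm thick; lies loose on the bench, axis 18 mm up. Origin on its axis at mid length; it balances 25 mm behind it (heavy tail). x axis runs from tail to lens. Barrel from x = -55 to +57 mm; round flat tail cap 36 mm in diameter behind it; six-sided head, 36 mm across flats (42 over corners), ahead of it.
- torch_tail (a point): Centre of the torch's flat tail face (85 mm behind its origin); soft rubber, it stands on this face; let go a few degrees off upright it settles within half a second.
- torch_head (a point): Centre of the torch's lens face (85 mm ahead of its origin).
- rest: Fixed rest: foot 160 x 76 x 10 mm, two V forks open upward, end stop. Origin under the foot, z up. A torch in it slopes 45 degrees over the rest's x axis: tail low at -x, lens high at +x. Forks, up to 48 mm wide, reach up to the torch's axis and bear it 15 and 88 mm from the tail face. Its sides are free for fingers from 20 to 83 mm (over a 12 mm wide bar 33 mm below its axis) and from 93 mm up.
- rest_tail (a point): Where the centre of the torch's tail face lies when it is home against the end stop: 55 mm to -x of the rest's origin, 30 mm above the bench.
- rest_mid (a point): Where the torch's origin lies when it is home in the rest: 5 mm to +x of the rest's origin, 90 mm above the bench.
- rest_head (a point): Where the centre of the lens face lies when the torch is home in the rest: 65 mm to +x of the rest's origin, 150 mm above the bench.
- pad: Fixed flat white charging pad, 100 x 100 x 12 mm, with a green disc of 72 mm diameter marked flush in the middle of its top. Origin under its centre, z up.
- pad_top (a point): Centre of the green disc, on the pad's top, 12 mm above the bench.
- cup: Bystander: green gel cup, 59 mm across, 49 mm high, loose. Origin under its centre.
- white_bottle: Bystander: small white bottle, 38 x 47 x 110 mm, loose. Origin under its centre.
- blue_bottle: Bystander: slim blue bottle, 24 mm across, 82 mm high, loose. Origin under its centre.

How it is judged:
On the way:
1. the torch lies in the sloping rest, lens up, tail at the stop (both ends within 15 mm of home), released and still (distance between torch_tail and rest_tail below 0.015 m and distance between torch_head and rest_head below 0.015 m and contact force between the fingers and torch below 0.05 N and linear speed of torch below 0.04 m/s and angular speed of torch below 0.5 rad/s), for 0.2 s.
At the end, for the whole second after the job is handed in: The torch stands on its tail on the charging pad, lens up, within 0.08 rad of upright, the centre of its tail face within 20 mm of the disc's centre (tail wholly inside the green disc), released and at rest (under 0.05 m/s and 0.5 rad/s) (angle between torch's own x axis and vertical below 0.08 rad and horizontal distance between torch_tail and pad_top below 0.02 m and distance between torch_tail and pad_top below 0.021 m and contact force between the fingers and torch below 0.05 N and linear speed of torch below 0.05 m/s and angular speed of torch below 0.5 rad/s); the robot touches nothing.
It fails at once if the cup or a bottle is moved by more than 30 mm or knocked over (distance of any of cup, white_bottle, blue_bottle from where it was at the start of the episode above 0.03 m or angle between any of cup, white_bottle, blue_bottle's own z axis and vertical above 0.5 rad).
It also fails if it takes over 58 s, if anything falls off the work surface, if the arm or the gripper's body presses on something with over 40 N, if the wrist force passes 120 N, or if a joint passes its speed limit or range.

## Working session

There is one attempt and no reset: what is moved stays moved. The work goes in short steps, Python scripts to look and compute and a tool call to move; the robot and the scene stay as the last step left them, time stands still between calls to the robot, and variables do not carry over. Pictures are saved under pics/ and viewed, about 8 in all and at most 12, crops included, and the job is handed in when it is done.

Besides the shell and the picture viewer there is one more tool, called by a JSON object that holds its "api" and its "payload", one argument or row to a line. servo_tool: Moves the arm, as the interface text tells. Its arguments: {"type":"object","properties":{"commands":{"type":"array"},"newtons":{"type":"number"}},"required":["commands"]}

```bash
mkdir -p pics
cat > h.py <<'E'
import numpy as np, cv2
from bench import ctrl, vision
from scipy.spatial.transform import Rotation as R
def cam(n):
    i=vision.camera_info(n); f=240/np.tan(np.radians(i["fov_y"])/2); return i,f,np.array(i["pose"])
def ray(n,u,v,c=None):
    i,f,P=c or cam(n); d=P[:3,:3]@np.array([(u-i["cx"])/f,(v-i["cy"])/f,1]); return P[:3,3],d/np.linalg.norm(d)
def onz(n,u,v,z,c=None):
    o,d=ray(n,u,v,c); return o+d*(z-o[2])/d[2]
def tri(*rs):
    A=sum(np.eye(3)-np.outer(d,d) for o,d in rs); b=sum((np.eye(3)-np.outer(d,d))@o for o,d in rs)
    p=np.linalg.solve(A,b); return p,[np.linalg.norm(np.cross(p-o,d)) for o,d in rs]
def proj(n,p,c=None):
    i,f,P=c or cam(n); q=P[:3,:3].T@(np.array(p)-P[:3,3]); return q[:2]/q[2]*f+[i["cx"],i["cy"]]
def snap(n,name):
    im=vision.get_image(n); cv2.imwrite(f"pics/{name}.png",im[:,:,::-1]); return im
E
python3 - <<'E'
from h import *
np.set_printoptions(precision=3,suppress=True)
for n in ("side","top","wrist"):
    i,f,P=cam(n); print(n,i["fov_y"],i["cx"],i["cy"],f);print(P)
    snap(n,n+"0")
s=ctrl.get_state();print(s)
E
```

```text
side 51.67617934467926 327.4697550172342 231.86352982319238 495.62272269184956
[[-1.     0.007 -0.025  0.574]
 [ 0.025  0.525 -0.851  0.885]
 [ 0.007 -0.851 -0.525  0.663]
 [ 0.     0.     0.     1.   ]]
top 46.04042213548876 326.0625979689936 235.7974661406945 564.850502306951
[[ 0.009 -0.982  0.191  0.285]
 [-1.    -0.008  0.003 -0.01 ]
 [-0.002 -0.191 -0.982  1.459]
 [ 0.     0.     0.     1.   ]]
wrist 63.67819002629592 319.70977083333423 240.36046812972128 386.49128066054243
[[ 0.299 -0.918 -0.261  0.266]
 [-0.954 -0.289 -0.08  -0.598]
 [-0.002  0.273 -0.962  0.384]
 [ 0.     0.     0.     1.   ]]
{'time': 0.15, 'joint_positions': array([ 1.282,  0.322, -0.07 ,  1.451,  0.023,  1.371, -0.057]), 'qd': array([-0.   , -0.003, -0.001, -0.003, -0.   ,  0.002, -0.   ]), 'joint_torque': array([  0.   , -49.179,  -0.405, -31.288,  -0.064,   0.04 ,   0.   ]), 'position': array([ 0.194, -0.62 ,  0.222]), 'tool_rot': array([ 0.984,  1.339, -0.983]), 'ft_force': array([ 0.157, -0.026,  0.015]), 'torque': array([ 0.01 ,  0.001, -0.004]), 'grip_width': 1.0028062105746154}
```

View pics/top0.png

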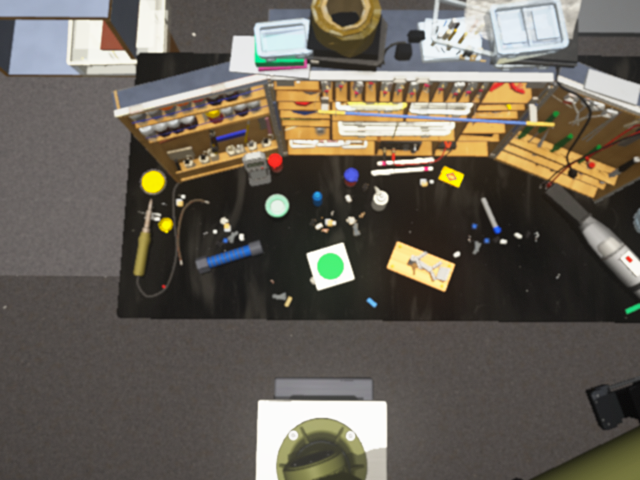

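View pics/side0.png

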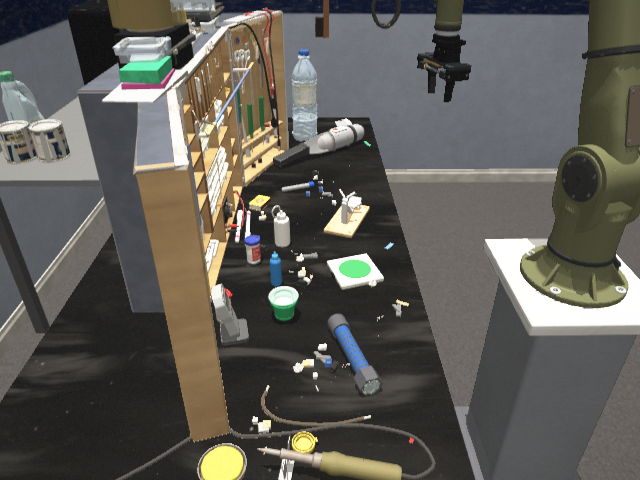

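Top view: torch at (228,256), pad disc at (330,266), rest at (420,266), with cup (277,205), blue bottle (317,198) and white bottle (380,199). In the side view the torch's hex head is the near end (370,380). Next I segment these and zoom on the rest.

Run:
```python
from h import *
np.set_printoptions(precision=3,suppress=True)
t=cv2.imread("pics/top0.png"); s=cv2.imread("pics/side0.png")
a=cv2.resize(t[230:305,375:470],None,fx=5,fy=5,interpolation=cv2.INTER_CUBIC)
b=cv2.resize(s[180:245,310:385],None,fx=5,fy=5,interpolation=cv2.INTER_CUBIC)
H=max(a.shape[0],b.shape[0]);c=np.zeros((H,a.shape[1]+b.shape[1]-50+50,3),np.uint8)
c[:a.shape[0],:a.shape[1]]=a;c[:b.shape[0],a.shape[1]:]=b
c=cv2.resize(c,None,fx=800/c.shape[1],fy=800/c.shape[1]) if c.shape[1]>800 else c
cv2.imwrite("pics/rest.png",c)
ci={n:cam(n) for n in("top","side")}
def blobs(im,lo,hi,amin,roi):
    h=cv2.cvtColor(im,cv2.COLOR_BGR2HSV); m=cv2.inRange(h,lo,hi); k=np.zeros_like(m);x0,y0,x1,y1=roi;k[y0:y1,x0:x1]=m[y0:y1,x0:x1]
    n,l,st,ce=cv2.connectedComponentsWithStats(k)
    return [(st[i],ce[i],cv2.minAreaRect(np.argwhere(l==i)[:,::-1].astype(np.float32))) for i in range(1,n) if st[i][4]>amin]
for n,im,roi in(("top",t,(130,170,470,320)),("side",s,(230,180,420,410))):
    print(n)
    for nm,lo,hi in(("green",(45,80,60),(85,255,255)),("blue",(100,100,50),(125,255,255)),("wood",(10,60,120),(25,200,255)),("white",(0,0,190),(180,40,255))):
        for st,ce,r in blobs(im,lo,hi,60,roi):
            print(nm,st,ce,r, onz(n,*ce,{"green":.012,"blue":.018,"wood":.01,"white":.012}[nm],ci[n]))
            if nm in("wood","blue"): print([onz(n,*p,.01 if nm=="wood" else .018,ci[n])[:2] for p in cv2.boxPoints(r)])
```

```text
top
green [317 253  27  26 543] [329.991 265.792] ((330.0, 266.0), (25.45584487915039, 25.45584487915039), 45.0) [ 0.487 -0.016  0.012]
blue [343 170  16  12 162] [351.136 175.062] ((350.5, 175.5), (11.0, 15.0), 90.0) [ 0.729 -0.07   0.018]
[array([ 0.743, -0.049]), array([ 0.744, -0.089]), array([ 0.713, -0.088]), array([ 0.713, -0.049])]
blue [312 191  11  16 137] [316.985 198.102] ((317.0, 198.5), (15.0, 10.0), 90.0) [0.666 0.02  0.018]
[array([0.685, 0.033]), array([0.685, 0.007]), array([0.644, 0.006]), array([0.644, 0.032])]
blue [207 244  44  24 523] [228.702 255.86 ] ((228.42703247070312, 255.86656188964844), (12.169620513916016, 44.562286376953125), 72.6459732055664) [0.51  0.246 0.018]
[array([0.507, 0.306]), array([0.543, 0.197]), array([0.513, 0.187]), array([0.477, 0.295])]
blue [366 297  12  11  71] [371.31 302.  ] ((371.3415222167969, 302.0732116699219), (12.181553840637207, 5.934603214263916), 38.65980911254883) [ 0.394 -0.122  0.018]
[array([ 0.398, -0.105]), array([ 0.41 , -0.114]), array([ 0.391, -0.138]), array([ 0.379, -0.129])]
wood [141 170  25  24  84] [153.01
[... 4798 characters left out ...]
530762), 30.963754653930664) [ 0.663 -0.244  0.012]
white [245 215   5  23  85] [247.412 226.329] ((247.0, 226.0), (22.0, 4.0), 90.0) [ 0.746 -0.202  0.012]
white [333 214  11  18  81] [338.543 225.37 ] ((339.73077392578125, 223.34617614746094), (8.076924324035645, 17.46154022216797), 22.61986541748047) [ 0.513 -0.203  0.012]
white [327 253  57  34 786] [355.033 271.097] ((355.4245300292969, 271.7286682128906), (33.02528381347656, 52.20427322387695), 79.2156982421875) [ 0.486 -0.005  0.012]
white [269 286  29  20 425] [283.068 295.311] ((283.0, 295.5), (19.0, 28.0), 90.0) [0.641 0.077 0.012]
white [293 363  11   9  70] [297.929 367.014] ((298.0, 367.0), (8.0, 10.0), 90.0) [0.605 0.274 0.012]
```

View pics/rest.png

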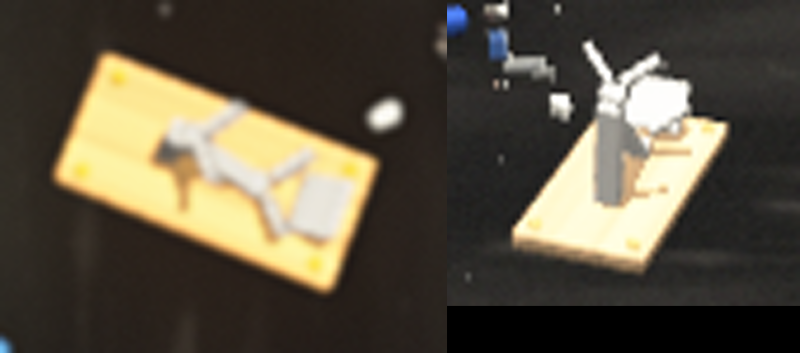

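The end stop and low end sit on the -y side of the rest, the high fork on the +y side. The rest axis is about 68° from world x and the torch points about 108°. I'm setting up a planner, then passing over the rest for a close look on the way.

```bash
cat >> h.py <<'E'
def pose(a,z):
    x=np.array(a,float);x/=np.linalg.norm(x);z=np.array(z,float);z-=x*(z@x);z/=np.linalg.norm(z)
    return np.stack([x,np.cross(z,x),z],1)
def delta(R1,p1,st=None):
    st=st or ctrl.get_state(); R0=R.from_rotvec(st["tool_rot"]).as_matrix()
    w=np.degrees(R.from_matrix(R0.T@R1).as_rotvec()); d=R0.T@(np.array(p1)-st["position"])*1000
    return np.round(np.r_[w,d],1)
def hd(deg): return np.array([np.cos(np.radians(deg)),np.sin(np.radians(deg)),0])
def tool(yaw,tilt,s=1):
    """torch heading yaw deg; tilt deg of approach from straight down toward heading; jaw across"""
    t=hd(yaw); T=np.radians(tilt); return pose(np.sin(T)*t+[0,0,-np.cos(T)], s*np.cross(t,[0,0,1]))
E
python3 - <<'E'
from h import *
np.set_printoptions(precision=3,suppress=True)
s=ctrl.get_state();print(R.from_rotvec(s["tool_rot"]).as_matrix())
i,f,P=cam("wrist");R0=R.from_rotvec(s["tool_rot"]).as_matrix();print("cam in tool",R0.T@(P[:3,3]-s["position"]));print(R0.T@P[:3,:3])
for sg in(1,-1):
  print(sg,delta(tool(68.4,0,sg),(.44,-.38,.30)))
E
```

```text
[[-0.001  0.954  0.298]
 [ 0.001  0.298 -0.954]
 [-1.    -0.    -0.001]]
cam in tool [-0.162  0.075  0.   ]
[[ 0.    -0.273  0.962]
 [ 0.001 -0.962 -0.273]
 [ 1.     0.001 -0.   ]]
1 [ -51.    -0.1   -0.   -78.1  306.7 -155.8]
-1 [ 129.    -0.     0.1  -78.1  306.7 -155.8]
```

{"api": "servo_tool", "payload": {
  "commands": [
    [[-51,0,0,-30,400,-170,87],[-51,0,0,-30,400,-170,87],[-51,0,0,-30,400,-170,87],[-51,0,0,-30,400,-170,87],[-51,0,0,-30,400,-170,87]]
  ]
}}

```text
time: 0.78
position: [0.4324, -0.417, 0.2441]
tool_rot: [0.293, 1.551, -0.293]
ft_force: [1.1, -0.3, -1.0]
grip_width: 1.0
```

Run:
```python
from h import *
s=ctrl.get_state();print(s["time"],s["position"],s["qd"].round(2))
print(delta(tool(68.4,0),(.485,-.26,.25)))
```

```text
0.775 [ 0.43241628 -0.41698523  0.24408459] [-0.49  0.08 -0.41 -0.13  0.11  0.08  0.2 ]
[  0.2  -0.    0.   -6.  165.4  -8.3]
```

{"api": "servo_tool", "payload": {
  "commands": [
    [[0,0,0,-6,55,-3,87],[0,0,0,-6,110,-6,87],[0,0,0,-6,150,-8,87],[0,0,0,-6,150,-8,87]]
  ]
}}

```text
time: 1.27
position: [0.4809, -0.2717, 0.2503]
tool_rot: [0.291, 1.551, -0.29]
ft_force: [-0.8, -1.2, 0.1]
grip_width: 1.001
```

Run:
```python
from h import *
s=ctrl.get_state();print(s["time"],s["position"],s["qd"].round(2))
np.savez("w1.npz",P=cam("wrist")[2]); snap("wrist","w1")
```

```text
1.275 [ 0.48089615 -0.27169799  0.25029944] [ 0.04  0.02  0.07 -0.01  0.04 -0.    0.02]
```

View pics/w1.png

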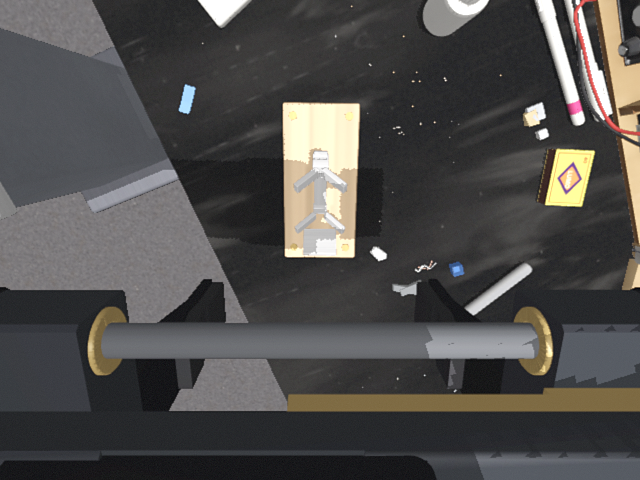

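The wrist view shows the rest foot with corners near (283,102), (359,103), (355,258) and (285,257), the stop at the bottom (-y) and the high fork at (320,158). I take a second wrist view from further along, to get heights.

{"api": "servo_tool", "payload": {
  "commands": [
    [[0,0,0,0,60,0,87],[0,0,0,0,100,0,87],[0,0,0,0,100,0,87],[0,0,0,0,100,0,87]]
  ]
}}

```text
time: 1.82
position: [0.5154, -0.1855, 0.2497]
tool_rot: [0.298, 1.551, -0.3]
ft_force: [0.9, -0.6, -1.0]
grip_width: 1.001
```

Run:
```python
from h import *
np.set_printoptions(precision=4,suppress=True)
np.savez("w2.npz",P=cam("wrist")[2]); snap("wrist","w2")
i,f,_=cam("wrist"); Cs=[];Rs=[];G=[]
for k in(1,2):
    P=np.load(f"w{k}.npz")["P"]; c=(i,f,P); im=cv2.imread(f"pics/w{k}.png"); h=cv2.cvtColor(im,cv2.COLOR_BGR2HSV)
    m=cv2.inRange(h,(8,50,40),(28,255,255)); m[285:]=0; m[:,400:]=0; m[:,:200]=0
    m=cv2.morphologyEx(m,cv2.MORPH_CLOSE,np.ones((15,15)))
    cn=max(cv2.findContours(m,0,2)[0],key=cv2.contourArea); q=cv2.approxPolyDP(cv2.convexHull(cn),8,True)[:,0].astype(float)
    print(k,q.tolist()); r=cv2.minAreaRect(cn); print(r)
    q=q[np.lexsort((q[:,0],))]; left=q[:2][np.argsort(q[:2,1])]; right=q[-2:][np.argsort(q[-2:,1])]
    q=np.r_[left,right]; Rs.append([ray("wrist",*p,c) for p in q]); print(np.array([onz("wrist",*p,.01,c) for p in q]))
    g=cv2.inRange(h,(45,80,60),(85,255,255)); g[250:]=0
    cn=cv2.findContours(g,0,2)[0]; cn=max(cn,key=cv2.contourArea) if cn else None
    if cn is not None and cv2.contourArea(cn)>200: print("green",cv2.boundingRect(cn),onz("wrist",*cv2.minEnclosingCircle(cn)[0],.012,c))
for a,b in zip(*Rs): print("tri",tri(a,b))
```

```text
1 [[358.0, 103.0], [355.0, 255.0], [286.0, 257.0], [282.0, 103.0]]
((321.0, 180.0), (156.0, 78.0), 90.0)
[[ 0.4835 -0.164   0.01  ]
 [ 0.4261 -0.3126  0.01  ]
 [ 0.5532 -0.191   0.01  ]
 [ 0.4974 -0.3377  0.01  ]]
2 [[355.0, 195.0], [355.0, 283.0], [285.0, 284.0], [284.0, 196.0]]
((319.9999694824219, 239.0), (71.99998474121094, 89.99998474121094), 0.0)
[[ 0.4844 -0.1636  0.01  ]
 [ 0.4464 -0.255   0.01  ]
 [ 0.5537 -0.1902  0.01  ]
 [ 0.5194 -0.2828  0.01  ]]
green (188, 11, 76, 83) [ 0.4873 -0.0171  0.012 ]
tri (array([ 0.4836, -0.1639,  0.0071]), [np.float64(0.0003257003792413316), np.float64(0.00032570037924134395)])
tri (array([ 0.2698, -0.5152, -0.7361]), [np.float64(0.004559097808423611), np.float64(0.00455909780842339)])
tri (array([ 0.5538, -0.1909,  0.0058]), [np.float64(9.791217736566124e-05), np.float64(9.791217736560436e-05)])
tri (array([ 0.4782, -0.5709, -0.6833]), [np.float64(0.0005923763883109939), np.float64(0.0005923763883111632)])
```

View pics/w2.png

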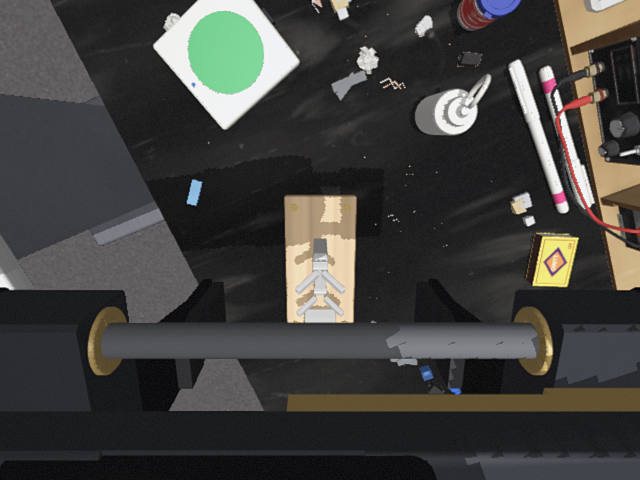

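Run:
```python
from h import *
np.set_printoptions(precision=4,suppress=True)
i,f,_=cam("wrist");C=[(i,f,np.load(f"w{k}.npz")["P"]) for k in(1,2)]
for a,b in(((295,190),(297,291)),((346,188),(344,291))): print(tri(ray("wrist",*a,C[0]),ray("wrist",*b,C[1])))
print(delta(tool(108.4,0),(.53,.19,.24)))
```

```text
(array([ 0.4716, -0.2397,  0.0841]), [np.float64(0.00024990691545391953), np.float64(0.00024990691545382845)])
(array([ 0.5125, -0.2526,  0.0914]), [np.float64(8.738246625263436e-05), np.float64(8.738246625238548e-05)])
[ -40.3   -0.1    0.     9.4  354.3 -126.3]
```

The upper fork tips triangulate to a midpoint of (0.492,-0.246) at z≈0.088. The text gives (0.493,-0.245,0.092), so they agree. Now to the torch.

{"api": "servo_tool", "payload": {
  "commands": [
    [[-40,0,0,9,354,-126,87],[-40,0,0,9,354,-126,87],[-40,0,0,9,354,-126,87],[-40,0,0,9,354,-126,87],[-40,0,0,9,354,-126,87]]
  ]
}}

```text
time: 2.5
position: [0.528, 0.1282, 0.2426]
tool_rot: [-0.25, 1.556, 0.248]
ft_force: [1.2, -0.2, -0.0]
grip_width: 1.005
```

Run:
```python
from h import *
print(delta(tool(108.4,0),(.53,.19,.24)))
```

```text
[-0.3  0.   0.1  2.5 58.1 21.2]
```

{"api": "servo_tool", "payload": {
  "commands": [
    [[0,0,0,2,40,15,87],[0,0,0,2,48,18,87],[0,0,0,2,48,18,87],[0,0,0,2,48,18,87]]
  ]
}}

```text
time: 3.0
position: [0.5301, 0.1773, 0.2403]
tool_rot: [-0.249, 1.557, 0.247]
ft_force: [-0.2, -0.1, 0.3]
grip_width: 0.998
```

Run:
```python
from h import *
print(ctrl.get_state()["qd"].round(2))
np.savez("w3.npz",P=cam("wrist")[2]); snap("wrist","w3")
```

```text
[ 0.   -0.   -0.01  0.   -0.    0.   -0.  ]
```

View pics/w3.png

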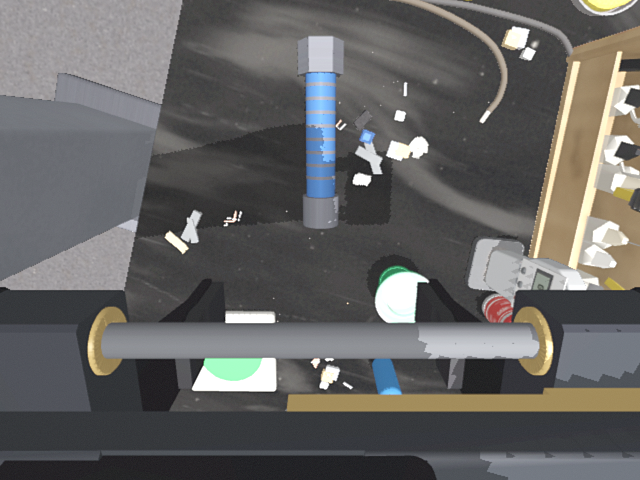

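Torch: head at the top (320,55), blue barrel running from row 72 to 196 and tail cap to row 228, near column 320. I descend partway for a second view.

{"api": "servo_tool", "payload": {
  "commands": [
    [[0,0,0,20,25,0,87],[0,0,0,40,35,0,87],[0,0,0,40,35,0,87],[0,0,0,40,35,0,87]]
  ]
}}

```text
time: 3.55
position: [0.519, 0.2124, 0.2008]
tool_rot: [-0.251, 1.556, 0.25]
ft_force: [0.5, -0.3, -0.0]
grip_width: 1.001
```

Run:
```python
from h import *
np.set_printoptions(precision=4,suppress=True)
print(ctrl.get_state()["qd"].round(2))
np.savez("w4.npz",P=cam("wrist")[2]); snap("wrist","w4")
i,f,_=cam("wrist"); rr=[]
for k in(3,4):
    P=np.load(f"w{k}.npz")["P"]; c=(i,f,P); im=cv2.imread(f"pics/w{k}.png"); h=cv2.cvtColor(im,cv2.COLOR_BGR2HSV)
    m=cv2.inRange(h,(100,80,40),(125,255,255)); m[285:]=0; m[:,:250]=0;m[:,390:]=0
    m=cv2.morphologyEx(m,cv2.MORPH_CLOSE,np.ones((13,13))); m=cv2.morphologyEx(m,cv2.MORPH_OPEN,np.ones((13,13)))
    ys,xs=np.nonzero(m); r0,r1=ys.min(),ys.max()
    rows=np.arange(r0+8,r1-8); L=[xs[ys==r].min() for r in rows];Rr=[xs[ys==r].max()+1 for r in rows]
    pl=np.polyfit(rows,L,1);pr=np.polyfit(rows,Rr,1); mid=(pl+pr)/2
    a=(np.polyval(mid,r0),r0);b=(np.polyval(mid,r1+1),r1+1); print(k,a,b,"widths",np.polyval(pr-pl,r0),np.polyval(pr-pl,r1))
    A,B=[onz("wrist",*p,.03,c) for p in(a,b)]; print("head/tail barrel ends",A,B,np.linalg.norm(A-B),"yaw",np.degrees(np.arctan2(*(A-B)[1::-1])))
    rr.append([ray("wrist",*p,c) for p in(a,b)])
for p,q in zip(*rr): print("tri",tri(p,q))
```

```text
[ 0.   -0.   -0.   -0.01 -0.   -0.   -0.01]
3 (np.float64(320.60033361134276), np.int64(72)) (np.float64(320.89983319432855), np.int64(198)) widths 31.410175145955005 28.918515429524657
head/tail barrel ends [0.4924 0.2961 0.03  ] [0.5281 0.1886 0.03  ] 0.11320704531903913 yaw 108.35930908589911
4 (np.float64(320.47059496567493), np.int64(114)) (np.float64(320.2742562929061), np.int64(246)) widths 33.72734948315314 30.70172808332677
head/tail barrel ends [0.4925 0.2959 0.03  ] [0.5279 0.1887 0.03  ] 0.1128830909189019 yaw 108.28699588650048
tri (array([0.4925, 0.2958, 0.0319]), [np.float64(2.2453116618150046e-05), np.float64(2.2453116618089768e-05)])
tri (array([0.5281, 0.1884, 0.0289]), [np.float64(4.885446338414349e-05), np.float64(4.885446338389344e-05)])
```

{"api": "servo_tool", "payload": {
  "commands": [
    [[0,0,0,55,5,1,87],[0,0,0,110,5,1,87],[0,0,0,160,5,1,87],[0,0,0,190,5,1,87],[0,0,0,197,5,1,87]]
  ]
}}

```text
time: 4.22
position: [0.5171, 0.2173, 0.0021]
tool_rot: [-0.251, 1.559, 0.25]
ft_force: [0.5, 0.4, -0.2]
grip_width: 1.0
```

{"api": "servo_tool", "payload": {
  "commands": [
    [[0,0,0,0,0,0,87],[0,0,0,0,0,0,20],[0,0,0,0,0,0,20],[0,0,0,0,0,0,20],[0,0,0,0,0,0,20]]
  ],
  "newtons": 30
}}

```text
time: 4.85
position: [0.5178, 0.2185, 0.0038]
tool_rot: [-0.251, 1.556, 0.251]
ft_force: [-0.0, 0.5, -0.4]
grip_width: 0.631
```

{"api": "servo_tool", "payload": {
  "commands": [
    [[0,0,0,0,0,0,20],[0,0,0,0,0,0,20],[0,0,0,0,0,0,20],[0,0,0,0,0,0,20]]
  ]
}}

```text
time: 5.35
position: [0.5175, 0.2185, 0.0035]
tool_rot: [-0.251, 1.557, 0.251]
ft_force: [-1.2, -0.8, 0.3]
grip_width: 0.318
```

{"api": "servo_tool", "payload": {
  "commands": [
    [[0,0,0,0,0,0,10],[0,0,0,-20,0,0,10],[0,0,0,-70,0,0,10],[0,0,0,-130,0,0,10],[0,0,0,-190,0,0,10]]
  ]
}}

```text
time: 5.98
position: [0.5173, 0.2187, 0.1964]
tool_rot: [-0.252, 1.555, 0.252]
ft_force: [1.5, -0.4, -2.0]
grip_width: 0.313
```

{"api": "servo_tool", "payload": {
  "commands": [
    [[0,0,0,-40,0,0,10],[0,0,0,-60,0,0,10],[0,0,0,-60,0,0,10]]
  ]
}}

```text
time: 6.35
position: [0.518, 0.2188, 0.2545]
tool_rot: [-0.251, 1.554, 0.251]
ft_force: [-0.1, -0.2, -2.1]
grip_width: 0.317
```

Run:
```python
from h import *
np.set_printoptions(precision=4,suppress=True)
s=ctrl.get_state();print(s["position"],s["ft_force"],s["torque"],s["grip_width"])
# torch in tool: origin offset
Rp=R.from_rotvec(s["tool_rot"]).as_matrix()
u=np.array([-.3145,.949,0]);B=np.array([.528,.1887,.018]);O=B+.055*u
R0=tool(108.3,0); o=R0.T@(O-np.array([.5177,.2185,.0037])); print("torch origin in tool",o)
np.save("o.npy",o)
d=hd(69.0); rt=np.array([.490,-.251,0]); t=(d+[0,0,1])/2**.5
n=np.array([0,0,1])-d; n/=2**.5   # outward normal up
Rr=tool(69,45); 
for lift in(.06,.0):
    Oh=rt+.005*d+[0,0,.09]+lift*n
    p=Oh-Rr@o; print(lift,"tcp",p,delta(Rr,p))
np.save("Rr.npy",Rr)
```

```text
[0.518  0.2188 0.2545] [-0.0703 -0.1605 -2.0888] [ 0.0487 -0.096  -0.0408] 0.316821341704566
torch origin in tool [-0.0143  0.0235  0.0004]
0.06 tcp [ 0.4739 -0.2918  0.1057] [  37.3  -15.3   43.2  148.6 -470.8 -203. ]
0.0 tcp [ 0.4891 -0.2522  0.0633] [  37.3  -15.3   43.2  191.1 -437.9 -176.1]
```

Run:
```python
from h import *
print(delta(np.load("Rr.npy"),(.46,-.33,.26)))
```

```text
[  37.3  -15.3   43.2   -5.7 -502.7 -227.9]
```

{"api": "servo_tool", "payload": {
  "commands": [
    [[0,0,0,-5,-40,-18,10],[7,-3,8,-5,-90,-41,10],[15,-6,17,-5,-145,-66,10],[22,-9,26,-5,-200,-91,10],[29,-12,34,-5,-255,-116,10]]
  ]
}}

```text
time: 6.98
position: [0.4866, -0.0624, 0.2572]
tool_rot: [0.57, 1.417, 0.316]
ft_force: [1.6, -0.7, -2.0]
grip_width: 0.311
```

Run:
```python
from h import *
s=ctrl.get_state();print(s["joint_positions"].round(2))
print(delta(np.load("Rr.npy"),(.46,-.33,.26)))
```

```text
[ 0.96  0.05 -0.49  1.83 -0.55  1.43  0.43]
[   9.9   -4.3   11.4 -148.3 -223.2   23.1]
```

{"api": "servo_tool", "payload": {
  "commands": [
    [[3,-1,3,-30,-45,5,10],[6,-2,6,-60,-90,10,10],[9,-3,9,-95,-140,15,10],[9,-4,11,-125,-190,20,10],[9,-4,11,-144,-216,22,10]]
  ]
}}

```text
time: 7.6
position: [0.4603, -0.3232, 0.2579]
tool_rot: [0.843, 1.335, 0.333]
ft_force: [0.0, 1.1, -1.7]
grip_width: 0.314
```

{"api": "servo_tool", "payload": {
  "commands": [
    [[0,0,0,0,0,0,10],[0,0,0,0,0,0,10]]
  ]
}}

```text
time: 7.85
position: [0.463, -0.318, 0.2611]
tool_rot: [0.836, 1.334, 0.34]
ft_force: [0.1, -0.3, -2.7]
grip_width: 0.316
```

Run:
```python
from h import *
np.set_printoptions(precision=4,suppress=True)
s=ctrl.get_state();print(s["joint_positions"].round(2),s["qd"].round(2),s["position"])
snap("side","s1")
o=np.load("o.npy");Rr=np.load("Rr.npy");d=hd(69); n=(np.array([0,0,1])-d)/2**.5;t=(d+[0,0,1])/2**.5
for l in(.15,.1,.03,0): print(l,delta(Rr,np.array([.490,-.251,0])+.005*d+[0,0,.09]+l*n+.002*t-Rr@o))
im=cv2.imread("pics/s1.png");c=cv2.resize(im[80:340,230:500],None,fx=2.2,fy=2.2);cv2.imwrite("pics/s1c.png",c)
```

```text
[ 1.16  0.42 -0.29  1.46 -0.54  1.69  0.58] [-0.01 -0.02 -0.02  0.   -0.    0.   -0.  ] [ 0.463  -0.318   0.2611]
0.15 [  1.2  -0.7   0.5  40.8 -88.3  -0.7]
0.1 [  1.2  -0.7   0.5  90.8 -87.8  -0.1]
0.03 [  1.2  -0.7   0.5 160.8 -87.2   0.7]
0 [  1.2  -0.7   0.5 190.8 -86.9   1. ]
```

View pics/s1c.png

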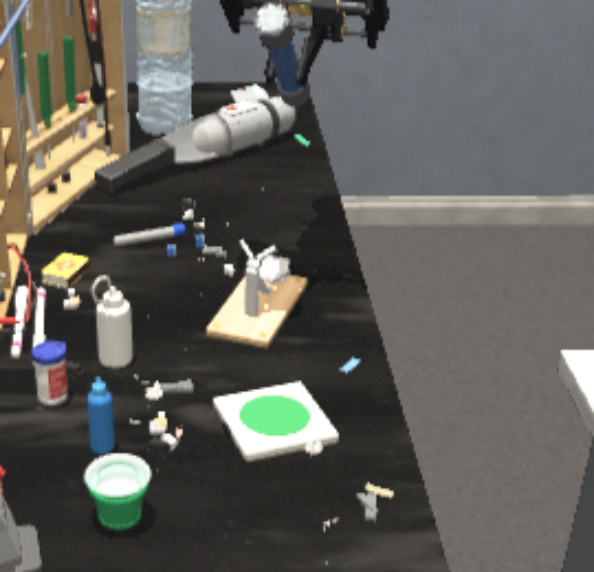

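The torch is held lens-up at a tilt, at about (285,60), with nothing in the way. Now the approach and insertion.

{"api": "servo_tool", "payload": {
  "commands": [
    [[1.2,-0.7,0.5,20,-45,-1,10],[1.2,-0.7,0.5,41,-88,-1,10],[1.2,-0.7,0.5,90,-88,0,10],[1.2,-0.7,0.5,125,-88,0,10],[1.2,-0.7,0.5,125,-88,0,10]]
  ]
}}

```text
time: 8.52
position: [0.4727, -0.2914, 0.1106]
tool_rot: [0.859, 1.327, 0.333]
ft_force: [-0.3, -1.0, -0.1]
grip_width: 0.312
```

{"api": "servo_tool", "payload": {
  "commands": [
    [[0,0,0,0,0,0,10],[0,0,0,0,0,0,10]]
  ]
}}

```text
time: 8.78
position: [0.4728, -0.2982, 0.1128]
tool_rot: [0.857, 1.321, 0.323]
ft_force: [0.9, 0.6, -1.8]
grip_width: 0.31
```

Run:
```python
from h import *
np.set_printoptions(precision=4,suppress=True)
s=ctrl.get_state();print(s["qd"].round(2),s["position"],s["ft_force"])
c=cam("wrist");P=c[2];np.savez("w5.npz",P=P);snap("wrist","w5")
o=np.load("o.npy");Rr=np.load("Rr.npy");d=hd(69); n=(np.array([0,0,1])-d)/2**.5;t=(d+[0,0,1])/2**.5
for l in(.03,0): print(l,delta(Rr,np.array([.490,-.251,0])+.005*d+[0,0,.09]+l*n+.002*t-Rr@o))
```

```text
[ 0.01  0.    0.    0.   -0.   -0.   -0.  ] [ 0.4728 -0.2982  0.1128] [ 0.8875  0.6127 -1.7986]
0.03 [ 0.1  0.3  0.2 39.4  1.7 -1.4]
0 [ 0.1  0.3  0.2 69.4  1.8 -1.6]
```

View pics/w5.png

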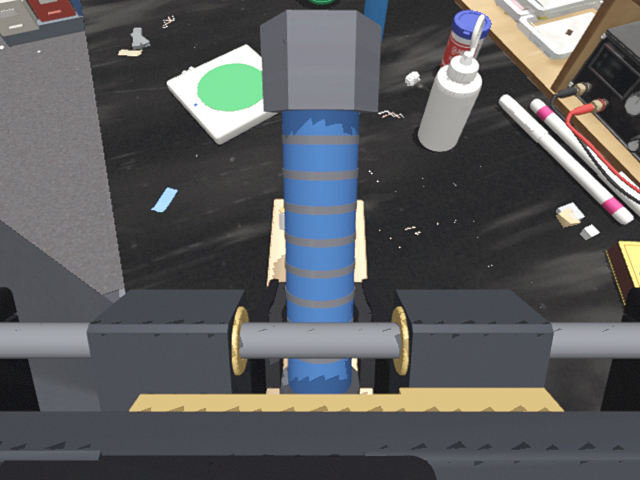

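The torch lines up with the rest, which shows centred behind it; barrel head edge at row ~110, tail edge at row ~390. I check those rows against the predicted grip.

Run:
```python
from h import *
s=ctrl.get_state();Rt=R.from_rotvec(s["tool_rot"]).as_matrix();o=np.load("o.npy");p=s["position"]
for x,h in((.057,.014),(.057,.018),(-.055,.014),(.085,.018)): print(x,h,proj("wrist",p+Rt@(o+[-h,x,0])))
```

```text
0.057 0.014 [319.96642342 112.8884245 ]
0.057 0.018 [319.96640882 112.33031567]
-0.055 0.014 [319.63417637 401.48400689]
0.085 0.018 [320.07963067  13.94618026]
```

{"api": "servo_tool", "payload": {
  "commands": [
    [[0,0,0,25,2,-1.5,10],[0,0,0,45,2,-1.5,10],[0,0,0,56,2,-1.5,10],[0,0,0,63,2,-1.5,10],[0,0,0,67,2,-1.5,10]]
  ]
}}

```text
time: 9.45
position: [0.4891, -0.2516, 0.0663]
tool_rot: [0.859, 1.322, 0.325]
ft_force: [-5.5, -6.0, 10.5]
grip_width: 0.311
```

{"api": "servo_tool", "payload": {
  "commands": [
    [[0,0,0,0,0,0,10],[0,0,0,0,0,0,10]]
  ]
}}

```text
time: 9.7
position: [0.489, -0.2517, 0.0663]
tool_rot: [0.859, 1.322, 0.324]
ft_force: [-2.3, -1.8, 2.5]
grip_width: 0.311
```

Run:
```python
from h import *
np.set_printoptions(precision=4,suppress=True)
s=ctrl.get_state();print(s["qd"].round(2),s["position"],s["ft_force"])
o=np.load("o.npy");Rr=np.load("Rr.npy");d=hd(69); t=(d+[0,0,1])/2**.5
print(delta(Rr,np.array([.490,-.251,0])+.005*d+[0,0,.09]-Rr@o))
```

```text
[-0.  0. -0. -0.  0. -0.  0.] [ 0.489  -0.2517  0.0663] [-2.2946 -1.819   2.5258]
[ 0.   0.3  0.2  1.8 -2.5  0.3]
```

{"api": "servo_tool", "payload": {
  "commands": [
    [[0,0,0,0,-1.5,0,10],[0,0,0,0,-1.5,0,34],[0,0,0,0,-1.5,0,50],[0,0,0,0,-1.5,0,60],[0,0,0,0,-1.5,0,60]]
  ]
}}

```text
time: 10.32
position: [0.4885, -0.2517, 0.0645]
tool_rot: [0.859, 1.323, 0.326]
ft_force: [-0.2, 0.0, -0.4]
grip_width: 0.635
```

{"api": "servo_tool", "payload": {
  "commands": [
    [[0,0,0,0,0,0,60],[0,0,0,-15,0,0,60],[0,0,0,-50,0,0,60],[0,0,0,-90,0,0,70],[0,0,0,-90,0,0,70]]
  ]
}}

```text
time: 10.95
position: [0.4653, -0.3157, 0.1306]
tool_rot: [0.856, 1.319, 0.318]
ft_force: [-1.0, -0.8, -0.5]
grip_width: 0.788
```

Run:
```python
from h import *
np.set_printoptions(precision=4,suppress=True)
s=ctrl.get_state();print(s["position"],s["qd"].round(2),s["ft_force"])
np.savez("w6.npz",P=cam("wrist")[2]);a=snap("wrist","w6");b=snap("side","s2")
o=np.array([.490,-.251,0]);d=hd(69);t=(d+[0,0,1])/2**.5;n=(np.array([0,0,1])-d)/2**.5
O=o+.005*d+[0,0,.09]
for x,h in((.085,.018),(.057,.014),(.057,.018),(-.055,.014)): print(x,"wrist",proj("wrist",O+x*t+h*n),"side",proj("side",O+x*t+h*n))
c=np.zeros((480,800,3),np.uint8);c[:360,:480]=cv2.resize(a,(480,360));e=cv2.resize(b[140:260,290:396],None,fx=3,fy=3);c[:360,480:798]=e
cv2.imwrite("pics/c6.png",c[:360,:,::-1])
```

```text
[ 0.4653 -0.3157  0.1306] [-0.02  0.02 -0.03  0.07 -0.   -0.03  0.  ] [-1.0312 -0.8484 -0.5373]
0.085 wrist [321.6583  66.2991] side [341.6801 171.6009]
0.057 wrist [321.4501 122.0934] side [343.637  177.3165]
0.057 wrist [321.5066 121.9553] side [344.0203 175.8019]
-0.055 wrist [320.955  306.2946] side [352.1014 192.3357]
```

View pics/c6.png

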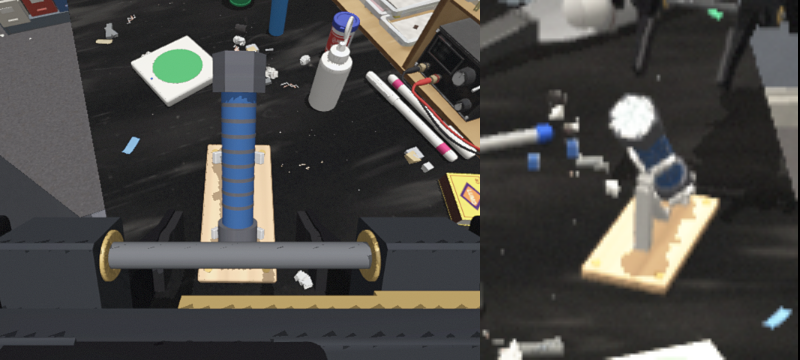

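The torch sits in both forks, lens up, and the jaws are clear. I check the ends numerically and compute the regrip.

Run:
```python
from h import *
np.set_printoptions(precision=4,suppress=True)
i,f,_=cam("wrist");c=(i,f,np.load("w6.npz")["P"]);im=cv2.imread("pics/w6.png");h=cv2.cvtColor(im,cv2.COLOR_BGR2HSV)
m=cv2.inRange(h,(100,80,40),(125,255,255));m[330:]=0;m[:60]=0;m[:,:280]=0;m[:,360:]=0
m=cv2.morphologyEx(m,cv2.MORPH_CLOSE,np.ones((13,13)));m=cv2.morphologyEx(m,cv2.MORPH_OPEN,np.ones((13,13)))
for r in(150,200,250,280):
    x=np.nonzero(m[r])[0];print(r,(x.min()+x.max()+1)/2,x.max()+1-x.min())
y=np.nonzero(m)[0];print(y.min(),y.max())
# expected edges of axis/barrel
o=np.array([.490,-.251,0]);d=hd(69);t=(d+[0,0,1])/2**.5;n=(np.array([0,0,1])-d)/2**.5;O=o+.005*d+[0,0,.09]
for x in(-.05,0,.05):print(proj("wrist",O+x*t+.014*n,c))
# regrip: tool straight down, yaw 69; grasp point 65mm from tail -> x=-.020 on axis
Rd=tool(69,0);G=O-.020*t
for z in(.12,.0):print("regrip",z,delta(Rd,G+[0,0,-.016+z]),G+[0,0,-.016+z])
```

```text
150 318.5 47
200 317.5 43
250 317.5 41
280 317.0 40
123 304
[317.9684 293.4852]
[317.9692 217.4429]
[317.97   131.7498]
regrip 0.12 [ -0.1   0.2 -44.8   3.   75.8   1.4] [ 0.4867 -0.2595  0.1799]
regrip 0.0 [ -0.1   0.2 -44.8  88.1  -8.8   1. ] [ 0.4867 -0.2595  0.0599]
```

Torch is home to within ~1–2 mm. I regrip with the tool 30° off the torch's perpendicular (tilt 15°), so that the body clears the head now and the tool comes in 30° below horizontal at the pad.

```bash
cat > r.py <<'E'
from h import *
o=np.array([.490,-.251,0]);d=hd(69);t=(d+[0,0,1])/2**.5;O=o+.005*d+[0,0,.09]
Rg=tool(69,15);a=Rg[:,0];G=O-.020*t;p=G+.017*a
for b in(.10,.04,.0):print("regrip",b,delta(Rg,p-b*a),(p-b*a).round(4))
s=ctrl.get_state();print(s["time"],s["qd"].round(2))
E
python3 r.py
```

```text
regrip 0.1 [ -0.    0.2 -29.8   4.7  43.8   1.4] [ 0.479  -0.2796  0.156 ]
regrip 0.04 [ -0.    0.2 -29.8  56.8  13.9   1.2] [ 0.4846 -0.2651  0.0981]
regrip 0.0 [ -0.    0.2 -29.8  91.5  -6.    1. ] [ 0.4883 -0.2554  0.0594]
11.05 [-0.01  0.01 -0.02  0.03 -0.    0.   -0.  ]
```

{"api": "servo_tool", "payload": {
  "commands": [
    [[0,0,-10,-15,15,1.5,70],[0,0,-20,-5,30,1.5,70],[0,0,-29.8,5,44,1.5,70],[0,0,-29.8,5,44,1.5,70],[0,0,-29.8,5,44,1.5,70]]
  ]
}}

```text
time: 11.68
position: [0.4788, -0.2779, 0.1551]
tool_rot: [0.486, 1.493, -0.081]
ft_force: [-0.9, 0.2, -0.3]
grip_width: 0.806
```

```bash
python3 r.py
```

```text
regrip 0.1 [ 0.   0.1 -0.1 -1.3 -1.2  0.8] [ 0.479  -0.2796  0.156 ]
regrip 0.04 [ 0.   0.1 -0.1 58.7 -1.3  0.7] [ 0.4846 -0.2651  0.0981]
regrip 0.0 [ 0.   0.1 -0.1 98.7 -1.4  0.7] [ 0.4883 -0.2554  0.0594]
11.675 [ 0.03  0.02  0.03 -0.01  0.   -0.   -0.  ]
```

{"api": "servo_tool", "payload": {
  "commands": [
    [[0,0,0,25,-1,0.5,70],[0,0,0,55,-1,0.5,70],[0,0,0,80,-1,0.5,70],[0,0,0,94,-1,0.5,70],[0,0,0,99,-1,0.5,70]]
  ]
}}

```text
time: 12.3
position: [0.4879, -0.2567, 0.0587]
tool_rot: [0.49, 1.493, -0.083]
ft_force: [-0.2, -0.4, 0.3]
grip_width: 0.803
```

{"api": "servo_tool", "payload": {
  "commands": [
    [[0,0,0,0,0,0,70],[0,0,0,0,0,0,50],[0,0,0,0,0,0,30],[0,0,0,0,0,0,10],[0,0,0,0,0,0,10]]
  ]
}}

```text
time: 12.92
position: [0.489, -0.2564, 0.0603]
tool_rot: [0.487, 1.491, -0.083]
ft_force: [0.0, 0.1, 0.3]
grip_width: 0.439
```

{"api": "servo_tool", "payload": {
  "commands": [
    [[0,0,0,0,0,0,10],[0,0,0,0,0,0,10],[0,0,0,0,0,0,10],[0,0,0,0,0,0,10]]
  ],
  "newtons": 35
}}

```text
time: 13.42
position: [0.4875, -0.2557, 0.06]
tool_rot: [0.488, 1.494, -0.082]
ft_force: [-4.7, -0.0, 5.5]
grip_width: 0.314
```

```bash
python3 r.py; python3 -c "
from h import *
s=ctrl.get_state();print(s['position'],s['tool_rot'],s['ft_force'],s['grip_width'])"
```

```text
regrip 0.1 [ -0.1  -0.   -0.1 -99.3   0.5   0.7] [ 0.479  -0.2796  0.156 ]
regrip 0.04 [ -0.1  -0.   -0.1 -39.3   0.4   0.7] [ 0.4846 -0.2651  0.0981]
regrip 0.0 [-0.1 -0.  -0.1  0.7  0.3  0.7] [ 0.4883 -0.2554  0.0594]
13.425 [ 0. -0.  0. -0. -0.  0.  0.]
[ 0.48746516 -0.25565069  0.06001448] [ 0.48791419  1.49415957 -0.08210855] [-4.72075176 -0.04612018  5.47942969] 0.31400601036083775
```

{"api": "servo_tool", "payload": {
  "commands": [
    [[0,0,0,-9,-5,0,10],[0,0,0,-35,-20,0,10],[0,0,0,-69,-40,0,10],[0,0,0,-110,-60,0,10],[0,0,0,-150,-60,0,10]]
  ]
}}

```text
time: 14.05
position: [0.4522, -0.3498, 0.19]
tool_rot: [0.489, 1.49, -0.087]
ft_force: [0.2, 0.2, -1.8]
grip_width: 0.307
```

{"api": "servo_tool", "payload": {
  "commands": [
    [[0,0,0,0,0,0,10],[0,0,0,0,0,0,10]]
  ]
}}

```text
time: 14.3
position: [0.4536, -0.3462, 0.1885]
tool_rot: [0.487, 1.491, -0.083]
ft_force: [0.4, 0.8, -2.9]
grip_width: 0.309
```

Run:
```python
from h import *
np.set_printoptions(precision=4,suppress=True)
d=hd(69);t=(d+[0,0,1])/2**.5;O=np.array([.490,-.251,0])+.005*d+[0,0,.09]
R0=R.from_rotvec([.48791,1.49416,-.08211]).as_matrix();p0=np.array([.48747,-.25565,.06001])
o=R0.T@(O-p0);tt=R0.T@t;np.savez("g.npz",o=o,t=tt);print(o,tt)
s=ctrl.get_state();print(s["position"],s["ft_force"],s["grip_width"],s["joint_positions"].round(2))
for yaw in(69,40):
    Rp=tool(yaw,60);print(yaw,Rp@tt)
    for h in(.15,.06,0):
        p=np.array([.487,-.017,.012+h])-Rp@(o-.085*tt);print(h,p,delta(Rp,p))
```

```text
[-0.0263  0.0177  0.0007] [-0.4987  0.8668 -0.0013]
[ 0.4536 -0.3462  0.1885] [ 0.4453  0.7711 -2.9361] 0.30886585507263836 [ 0.97  0.26 -0.25  1.63 -0.19  1.36  0.41]
69 [-0.0006  0.0019  1.    ]
0.15 [ 0.4913 -0.0036  0.2185] [  0.    0.2  44.9  57.5 329.6 -88. ]
0.06 [ 0.4913 -0.0036  0.1285] [  0.    0.2  44.9 144.4 306.2 -88.2]
0 [ 0.4913 -0.0036  0.0685] [  0.    0.2  44.9 202.3 290.6 -88.4]
40 [0.0004 0.002  1.    ]
0.15 [ 0.4973 -0.0074  0.2185] [ 23.6 -18.   43.9  57.1 328.3 -81.1]
0.06 [ 0.4973 -0.0074  0.1285] [ 23.6 -18.   43.9 144.  304.9 -81.3]
0 [ 0.4973 -0.0074  0.0685] [ 23.6 -18.   43.9 202.  289.3 -81.4]
```

{"api": "servo_tool", "payload": {
  "commands": [
    [[0,0,8,-5,45,-10,10],[0,0,17,0,95,-25,10],[0,0,26,10,150,-42,10],[0,0,35,20,205,-58,10],[0,0,42,35,255,-72,10]]
  ]
}}

```text
time: 14.92
position: [0.4779, -0.0806, 0.2202]
tool_rot: [1.006, 1.233, 0.493]
ft_force: [0.7, 0.5, -2.7]
grip_width: 0.312
```

```bash
cat > p.py <<'E'
from h import *
import sys
np.set_printoptions(precision=4,suppress=True)
g=np.load("g.npz");o,tt=g["o"],g["t"];yaw=float(sys.argv[1])
s=ctrl.get_state();print(s["time"],s["position"],s["ft_force"],s["joint_positions"].round(2),s["qd"].round(2))
Rn=R.from_rotvec(s["tool_rot"]).as_matrix();print("torch axis",Rn@tt,"tail",s["position"]+Rn@(o-.085*tt))
Rp=tool(yaw,60)
for h in(.15,.06,.015,0):
    p=np.array([.487,-.017,.012+h])-Rp@(o-.085*tt);print(h,delta(Rp,p,s))
E
python3 p.py 69
```

```text
14.925 [ 0.4779 -0.0806  0.2202] [ 0.7003  0.4855 -2.6952] [ 1.07  0.23 -0.36  1.95 -0.85  1.47  0.64] [-0.03  0.02 -0.26  0.7  -0.91 -0.12  0.39]
torch axis [0.0156 0.0467 0.9988] tail [ 0.4727 -0.0965  0.1644]
0.15 [ -0.    0.2   2.7  65.4  40.  -15.3]
0.06 [ -0.    0.2   2.7 114.  -35.7 -15.4]
0.015 [ -0.    0.2   2.7 138.3 -73.6 -15.5]
0 [ -0.    0.2   2.7 146.5 -86.2 -15.5]
```

Reachable. Move over the pad.

{"api": "servo_tool", "payload": {
  "commands": [
    [[0,0,2.7,30,15,-7,10],[0,0,2.7,60,20,-12,10],[0,0,2.7,85,-10,-15,10],[0,0,2.7,100,-23,-15,10],[0,0,2.7,100,-23,-15,10]]
  ]
}}

```text
time: 15.55
position: [0.4888, -0.0085, 0.146]
tool_rot: [1.036, 1.216, 0.53]
ft_force: [0.2, -0.1, -1.6]
grip_width: 0.311
```

{"api": "servo_tool", "payload": {
  "commands": [
    [[0,0,0,0,0,0,10],[0,0,0,0,0,0,10]]
  ]
}}

```text
time: 15.8
position: [0.4908, -0.011, 0.1485]
tool_rot: [1.032, 1.211, 0.528]
ft_force: [0.2, 0.8, -2.0]
grip_width: 0.315
```

```bash
python3 p.py 69
python3 - <<'E'
from h import *
s=ctrl.get_state();Rn=R.from_rotvec(s["tool_rot"]).as_matrix();g=np.load("g.npz");O=s["position"]+Rn@g["o"];t=Rn@g["t"]
a=snap("side","s3");b=snap("top","t3")
for n in("side","top"): print(n,[proj(n,O+x*t).round(1) for x in(-.085,-.055,.057,.085)],proj(n,[.487,-.017,.012]).round(1))
x=cv2.resize(a[150:310,270:430],(480,480));y=cv2.resize(b[200:330,270:355],(314,480));cv2.imwrite("pics/c7.png",np.hstack([x,y])[:,:,::-1])
E
```

```text
15.8 [ 0.4908 -0.011   0.1485] [ 0.1958  0.7663 -2.0164] [ 1.01  0.3  -0.41  2.08 -0.93  1.29  0.75] [ 0. -0.  0.  0.  0. -0.  0.]
torch axis [-0.003   0.0081  1.    ] tail [ 0.4866 -0.0247  0.092 ]
0.15 [  0.2   0.2   0.3 -29.2  64.1  -1.8]
0.06 [  0.2   0.2   0.3  16.2 -13.6  -2.2]
0.015 [  0.2   0.2   0.3  38.8 -52.5  -2.4]
0 [  0.2   0.2   0.3  46.4 -65.4  -2.5]
side [array([355.3, 235.8]), array([355.8, 224. ]), array([358. , 176.5]), array([358.6, 163.8])] [354.  267.9]
top [array([333.8, 261.5]), array([333.8, 259.7]), array([334. , 252.2]), array([334.1, 250.2])] [330.4 265.8]
```

View pics/c7.png

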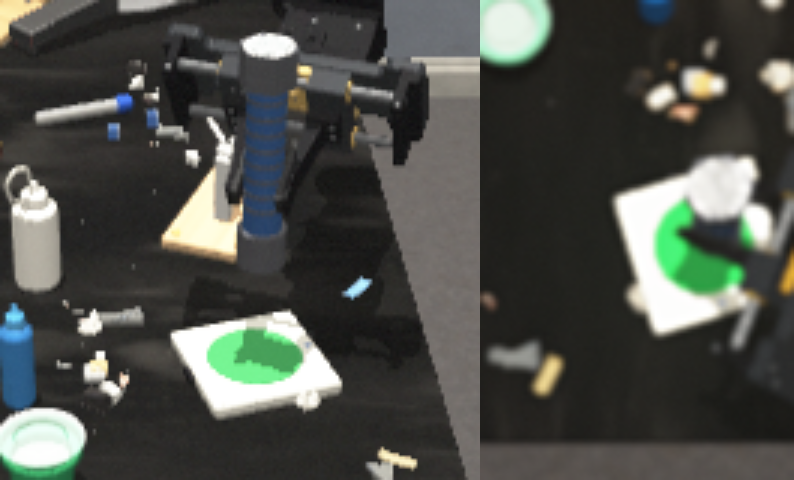

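Side view: the torch hangs nearly upright, head at (270,45) and tail at about (261,258) in the crop, within ~2 px of prediction. The top view shows the head over the disc's edge as perspective predicts. Lowering.

{"api": "servo_tool", "payload": {
  "commands": [
    [[0.2,0.2,0.3,15,-12,-2,10],[0.2,0.2,0.3,30,-35,-2,10],[0.2,0.2,0.3,39,-52,-2,10],[0.2,0.2,0.3,39,-52,-2,10],[0.2,0.2,0.3,39,-52,-2,10]]
  ]
}}

```text
time: 16.52
position: [0.4915, -0.0026, 0.0835]
tool_rot: [1.039, 1.214, 0.533]
ft_force: [0.7, -0.6, -1.6]
grip_width: 0.307
```

{"api": "servo_tool", "payload": {
  "commands": [
    [[0,0,0,0,0,0,10],[0,0,0,0,0,0,10]]
  ]
}}

```text
time: 16.77
position: [0.4917, -0.0031, 0.0838]
tool_rot: [1.038, 1.213, 0.532]
ft_force: [1.0, 1.3, -1.8]
grip_width: 0.314
```

```bash
python3 p.py 69
```

```text
16.775 [ 0.4917 -0.0031  0.0838] [ 1.029   1.2527 -1.7731] [ 0.99  0.43 -0.41  2.1  -0.94  1.18  0.85] [ 0.  0. -0.  0.  0. -0.  0.]
torch axis [-0.0003  0.0012  1.    ] tail [ 0.4873 -0.0164  0.0272]
0.15 [ -0.    0.   -0.  -67.9 116.4  -0.2]
0.06 [ -0.    0.   -0.  -22.9  38.5  -0.2]
0.015 [-0.   0.  -0.  -0.4 -0.5 -0.2]
0 [ -0.    0.   -0.    7.1 -13.5  -0.1]
```

Down direction is (0.5, -0.866) in tool x, y. Descend in small steps until contact.

{"api": "servo_tool", "payload": {
  "commands": [
    [[0,0,0,2.5,-4.3,0,10],[0,0,0,4.5,-7.8,0,10],[0,0,0,6,-10.4,0,10],[0,0,0,6,-10.4,0,10]]
  ]
}}

```text
time: 17.27
position: [0.4912, -0.0027, 0.0711]
tool_rot: [1.039, 1.214, 0.533]
ft_force: [0.5, -0.4, -1.9]
grip_width: 0.313
```

{"api": "servo_tool", "payload": {
  "commands": [
    [[0,0,0,0.5,-0.9,0,10],[0,0,0,1,-1.7,0,10],[0,0,0,1,-1.7,0,10]]
  ]
}}

```text
time: 17.65
position: [0.4916, -0.0024, 0.0706]
tool_rot: [1.04, 1.213, 0.535]
ft_force: [-2.2, -1.0, 4.4]
grip_width: 0.31
```

Contact made (force went from -1.9 to +4.4 N). Release.

{"api": "servo_tool", "payload": {
  "commands": [
    [[0,0,0,0,0,0,28],[0,0,0,0,0,0,31],[0,0,0,0,0,0,40],[0,0,0,0,0,0,55],[0,0,0,0,0,0,70]]
  ]
}}

```text
time: 18.27
position: [0.4913, -0.0028, 0.0692]
tool_rot: [1.039, 1.214, 0.532]
ft_force: [0.1, -0.4, -0.4]
grip_width: 0.605
```

{"api": "servo_tool", "payload": {
  "commands": [
    [[0,0,0,0,0,0,70],[0,0,0,0,0,0,70],[0,0,0,0,0,0,70]]
  ]
}}

```text
time: 18.65
position: [0.4914, -0.0028, 0.0693]
tool_rot: [1.039, 1.214, 0.533]
ft_force: [0.4, 0.1, 0.2]
grip_width: 0.798
```

{"api": "servo_tool", "payload": {
  "commands": [
    [[0,0,0,-15,0,0,70],[0,0,0,-40,0,0,70],[0,0,0,-80,0,0,70],[0,0,0,-120,0,0,70],[0,0,0,-130,0,0,70]]
  ]
}}

```text
time: 19.27
position: [0.4511, -0.1117, 0.1351]
tool_rot: [1.038, 1.211, 0.528]
ft_force: [0.7, -0.5, -0.5]
grip_width: 0.802
```

{"api": "servo_tool", "payload": {
  "commands": [
    [[0,0,0,0,0,0,70],[0,0,0,0,0,0,70],[0,0,0,0,0,0,70]]
  ]
}}

```text
time: 19.65
position: [0.4508, -0.1065, 0.1339]
tool_rot: [1.039, 1.215, 0.535]
ft_force: [0.4, 0.9, -0.6]
grip_width: 0.803
```

Run:
```python
from h import *
np.set_printoptions(precision=4,suppress=True)
s=ctrl.get_state();print(s["time"],s["position"],s["ft_force"],s["qd"].round(2))
P={n:snap(n,n+"9") for n in("side","top","wrist")}
c=np.array([.487,-.017,0])
for n in P: print(n,"tail",proj(n,c+[0,0,.012]).round(1),"barrel",proj(n,c+[0,0,.042]).round(1),proj(n,c+[0,0,.154]).round(1),"head",proj(n,c+[0,0,.182]).round(1))
# barrel by blue mask
for n,roi in(("side",(335,160,380,270)),("wrist",(250,0,400,300))):
    h=cv2.cvtColor(P[n],cv2.COLOR_RGB2HSV);m=cv2.inRange(h,(100,80,40),(125,255,255));k=np.zeros_like(m);x0,y0,x1,y1=roi;k[y0:y1,x0:x1]=m[y0:y1,x0:x1]
    k=cv2.morphologyEx(k,cv2.MORPH_CLOSE,np.ones((7,7)));ys,xs=np.nonzero(k)
    print(n,ys.min(),ys.max(),[(r,(xs[ys==r].min()+xs[ys==r].max()+1)/2) for r in np.linspace(ys.min()+4,ys.max()-4,4).astype(int)])
x=cv2.resize(P["side"][150:310,250:410],(480,480));y=cv2.resize(P["top"][190:310,250:330+80],(320,240));w=cv2.resize(P["wrist"],(320,240))
cv2.imwrite("pics/c9.png",np.hstack([x,np.vstack([y,w])])[:,:,::-1])
```

```text
19.65 [ 0.4508 -0.1065  0.1339] [ 0.4013  0.9488 -0.6197] [ 0.    0.    0.01 -0.01  0.    0.   -0.  ]
side tail [354.  267.9] barrel [354.5 256.9] [356.4 212.7] head [356.9 200.9]
top tail [330.4 265.8] barrel [330.5 264.2] [330.8 257.4] head [330.9 255.5]
wrist tail [321.4 290.9] barrel [321.4 268.3] [321.6 146.6] head [321.7 101.6]
side 217 260 [(np.int64(221), np.float64(357.5)), (np.int64(232), np.float64(357.5)), (np.int64(244), np.float64(356.5)), (np.int64(256), np.float64(356.0))]
wrist 162 283 [(np.int64(166), np.float64(320.5)), (np.int64(203), np.float64(320.0)), (np.int64(241), np.float64(320.5)), (np.int64(279), np.float64(320.5))]
```

View pics/c9.png

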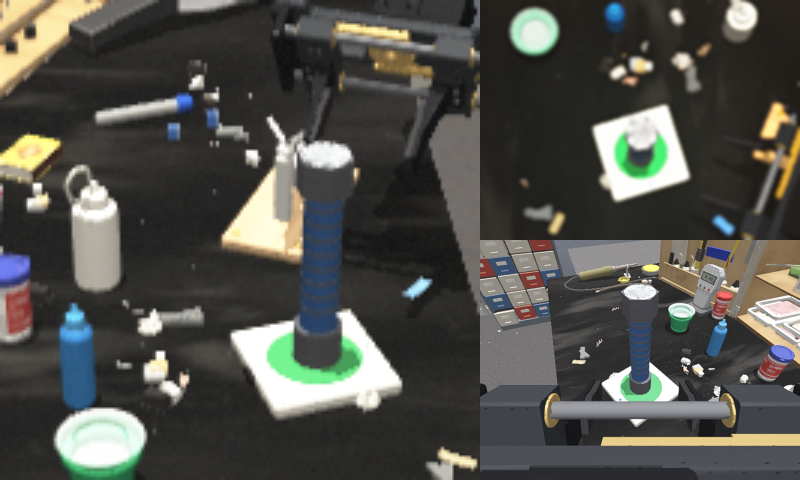

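The torch stands upright on the disc, tail inside the green, cup and bottles in place, gripper clear. Handing in.

```bash
python3 -c "
from bench import close_job
print(close_job())"
```

```text
the job is handed in; nothing more can be done
None
```

The torch now stands on its tail on the charging pad, lens up, and I handed the job in at about 20 s of robot time.

- **In the rest:** I gripped the torch on the bench, laid it in the sloping rest with its tail at the stop and let go. A wrist picture after release showed the barrel within about 2 px of where it should lie, roughly 1–2 mm.
- **On the pad:** I gripped it again at a 30° lean, set it on the disc (contact force about 6 N), let go and backed off about 120 mm. Side and top pictures showed it upright with its tail inside the green disc. In the side view the barrel sits about 2 px, or 3–4 mm, from the exact centre, against a 20 mm limit. The wrist view agreed sideways to about 1 px.
- **One disagreement:** in that last wrist view the blue barrel's ends lay 15 px below where I had predicted them. I predicted the torch's centre line and the camera sees the near surface from above, so part of that is expected. I did not work out the rest.
- **Cup and bottles:** they looked unmoved in the final pictures. I did not measure their positions again.

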